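# Load the notched scraper iron into its bench holder

## Task

Lay the notched scraper iron flat in the bench holder with its notch over the locating pin, so that it lies fully down on the bed, then slide the keeper fully home over its end. The pin is adjustable and its exact place along the bed is not known beforehand, so feel for it. Leave the plain iron without a notch, the loupe, the jar lid and the screwdriver where they lie.

Things in the scene. Friction and masses are not known exactly. Their poses are not given: they have to be found in the camera images.
- iron_center (a point): Notched scraper iron: loose flat steel bar, 120 mm long (x) by 24 wide (y) by 6 thick (all sizes here in mm), some 120 g, flat on the bench. Point: its centre, 3 above its underside. A rectangular notch goes right through its +y long edge: 8.5 wide along x, centred at x = +34, from y = +12 in to y = +2. The -x end has a thin ground edge. Grasp across its width at the middle.
- plain_center (a point): Decoy: plain scraper iron of the same size and steel but without a notch; this point is its centre. It stays where it is.
- bed (a point): Centre of the upper face of the holder's bed, 28 mm above the bench. x runs along the bed towards the keeper, z up. A seated iron has its axes along these, its centre 3 above this point, at x = -9 to +9, y within 2 of 0. The bed spans x = -64 to +64, 40 wide, but only 18 wide from x = -32 to +22, so fingers have room beside and below the iron's middle.
- holder: The blade holder, a steel fixture on a grey base plate 196 x 70 x 10 mm fixed to the bench; origin under the bed's centre at bench level, axes as the bed's. Two guides 8 high stand at each end of the bed, at |x| = 37 to 59, their inner faces 28 apart (y = -14 and +14). Rails for the keeper, 36 above the bench, run from x = 64 to 126.
- pin_slot (a point): Middle of the pin's adjusting slot, flush in the bed at x = +34, y = +8 of the bed. One upright locating pin, 6 mm diameter, 5 high, chamfered top, stands anywhere up to 9 either way along x from here (y exact); its own pose is not reported. While the notch is not over it the iron rides 5 high on the pin; with the notch over it the iron drops to the bed.
- keeper (a joint): Keeper slide, m: 0 = fully open (clear of the iron), 0.040 = fully home, stopped by its end stop; it moves towards the bed's -x as the value grows. Drags with about 3 N and stays where it is left. It starts between 0 and 0.004.
- keeper_knob (a point): Top centre of the keeper's upright knob (14 mm diameter, 24 tall, at the middle of the 44 x 44 x 4 keeper plate); axes as the bed's. Fully open it is at x = +100, y = 0, 36 above the bed. The plate's underside is 8 above the bed: it clears a seated iron but catches on one riding on the pin. Push the knob's +x side with closed fingers.
- loupe: Black eyeglass loupe, 38 diameter, 34 tall; origin under its centre. Bystander.
- jar_lid: White round jar lid with glass centre, 96 diameter, 12 thick; origin under its centre. Bystander.
- driver: Screwdriver lying on the bench; origin under its middle. Bystander.
Not all that is in view belongs to the job. What is shaped like the holder but purple or yellow is not meant. Leave any pink look-alike of the part that bears iron_center alone.

How it is judged:
By the outcome, as a careful person would: the job done as asked, in the order asked, and still so for the second after the job is handed in, with the robot touching nothing.
It also fails if it takes over 58 s, if anything falls off the work surface, if the arm or the gripper's body presses on something with over 40 N, if the wrist force passes 120 N, or if a joint passes its speed limit or range.

## Robot

A 7-joint arm with a two-finger parallel gripper is mounted at the origin on the work surface. World frame = base frame: x ahead of the robot, y to its left, z up, the work surface at z = 0. Lengths are in m, angles in rad, forces in N, time in s.
With the tool pointing down it reaches from about 0.425 to 0.95 m from the base axis. Payload 4.7 kg.
Tool frame: the origin (TCP) lies at the very end of the fingers, on their centre line; the grasp point (between the pads) lies 19 mm behind it; y points along the fingers, x is the direction in which the jaws open and shut, and the axes are right-handed (so a half turn about y gives the same grasp; the last joint's range is limited). The gripper opens to 85 mm and grips with 20 to 120 N. Pads are 22 mm wide; open, the fingers measure 114 mm over their backs; the gripper's body (76 mm by 85 mm) begins 54 mm behind the grasp point. The pads swing forward as they close: fully open they stand 13 mm farther back than shut.
Start: joints at [1.199, 0.469, -0.049, 1.532, 0.024, 1.141, -0.082], TCP at [0.227, -0.636, 0.211] pointing down, gripper open.
Joint ranges: [-2.59, 2.59], [-0.33, 1.99], [-1.39, 1.29], [0.1, 2.45], [-1.04, 4.18], [0.21, 1.99], [-2.66, 2.66]. Speed limits (rad/s): [2.57, 2.57, 3.14, 3.14, 3.14, 3.14, 3.14].

## Interface

Orientations are given as a unit quaternion [w, x, y, z].
In Python, from bench import manip gives the robot as it stands.
- The arm moves only by the tool drive_tool, never from a script. Its argument "deltas" is a list that holds one entry, the list of rows, each a list of 7 numbers: the turn, a rotation vector about the world's x, y, z in degrees, then the shift along the world's x, y, z in mm, then the finger opening in mm, from 0 to 85.4. A call has exactly 10 rows; each row shifts and turns the pose as measured when the row begins; what a row does not reach is not made up. A row lasts 1/12 s, in which the tool goes at most 41.7 mm and 7.16 degrees, less where a joint would pass 70% of its speed; a pose out of reach is approached as far as the arm can. A call with a gripper value outside its range is refused whole. The fingers move at their own pace and stop on an object; the grip force is fixed at half the most. Time passes only in rows, so rows that do not move let the fingers close, or fill a call up. It gives the time, the measured TCP pose, the force and the opening at its end, in the units of the state.
- manip.state(): the state, without advancing time (a new reading comes with each control period).
- manip.grab_frame(name): name is "scene" or "top" or "wrist"; returns a dict with "img" (420x560x3 uint8, red, green, blue), "range_z" (420x560 float32, m along the optical axis (not along the pixel's ray), 0 where there is no reading), "mtx" (3x3 intrinsics, pixels), "k1" (the pictures are not rectified: a ray, as slopes to the right and down, at radius r is drawn at 1 + k1 r^2 times it, then the intrinsics apply), "T" (4x4, takes a point from camera to world coordinates). Camera axes: x right, y up, looking along -z (the intrinsics and any distortion apply to the point x, -y, -z); pixel columns grow to the right and rows downward; lengths in m; the calibration is good to about 2 mm. A picture is of the moment at which its call begins.
- manip.finish_job(): hands the job in, once; it reports no verdict.
Trained networks look in the newest picture that a camera, given by its name, has taken for a name from the list of things; names that differ only in an ending like _2 or _b are one class to them, and where a whole thing is asked for, a point or a joint stands for the part that bears it (a point fixed in the world has none). Each returns a list of dicts, best first, with "confidence" (0 to 1); they miss things now and then, are a little off and sometimes report something else, mostly with a low value. They report only what shows in the picture. A call takes as long as a camera call. They do not tell look-alikes from the thing itself.
- manip.cut_out(camera, label): "region" (420x560 bool, what is visible of it) and "box" ([centre column, centre row, width, height] in pixels, round what is visible of it).
- manip.place_of(camera, label): "position" ([row, column] in pixels: a listed point, or the origin of a listed thing).
The state is a dict: "time_s": time; "q": joint angles; "qd": joint speeds; "joint_efforts": joint torques, N m; "eef_pos": TCP position; "orientation": TCP orientation; "force": force on the tool from outside, world axes, zero at the start; "wrist_torque": the same for the moment, N m; "opening": finger opening in m.
Only numpy, scipy, OpenCV 4.12 (cv2) and the standard library are available. Lean on these libraries where they do the work, as an engineer would, in place of code of your own. Each camera call takes 0.05 s, during which the arm holds its last target. There are 200 camera calls.

## Working session

There is one attempt and no reset: what is moved stays moved. The work goes in short steps, Python scripts to look and compute and a tool call to move; the robot and the scene stay as the last step left them, time stands still between calls to the robot, and variables do not carry over. Pictures are saved under pics/ and viewed, about 8 in all and at most 12, crops included, and the job is handed in when it is done.

Besides the shell and the picture viewer there is one more tool, called after ">>>" by a JSON object that holds its "method" and its "body". drive_tool: Moves the arm, as the interface text tells. Its arguments: {"type":"object","properties":{"deltas":{"type":"array","items":{"type":"array","items":{"type":"array","items":{"type":"number"}}}}},"required":["deltas"]}

```bash
mkdir -p pics; cat > h.py <<'E'
import numpy as np, cv2
from bench import manip
def ray(f,r,c):
    K=f["mtx"];d=np.array([[[c,r]]],float)
    u=cv2.undistortPoints(d,K,np.array([f["k1"],0,0,0,0.]))[0,0]
    return np.array([u[0],-u[1],-1.])
def at_z(f,r,c,z):
    T=f["T"];d=T[:3,:3]@ray(f,r,c);o=T[:3,3];return o+d*(z-o[2])/d[2]
def at_depth(f,r,c):
    z=f["range_z"][int(round(r)),int(round(c))];return (f["T"]@np.r_[ray(f,r,c)*z,1])[:3]
def save(f,n,box=None,s=1):
    im=f["img"][...,::-1]
    if box: im=im[box[0]:box[1],box[2]:box[3]]
    cv2.imwrite("pics/"+n,cv2.resize(im,None,fx=s,fy=s,interpolation=cv2.INTER_CUBIC))
E
python3 - <<'E'
from h import *
np.set_printoptions(precision=4,suppress=True)
fs={}
for n in("scene","top"):
    f=fs[n]=manip.grab_frame(n)
    print(n,f["T"][:3,3],f["k1"])
    for l in("iron_center","plain_center","bed","holder","pin_slot","keeper_knob","keeper","loupe","jar_lid","driver"):
        try:
            for p in manip.place_of(n,l)[:3]:
                r,c=p["position"];print(l,round(p["confidence"],2),round(r),round(c),at_depth(f,r,c))
        except Exception as e: print(l,e)
im=np.hstack([cv2.resize(fs[n]["img"],(560,420)) for n in fs])[...,::-1]
cv2.imwrite("pics/a.png",fs["top"]["img"][...,::-1]);cv2.imwrite("pics/b.png",fs["scene"]["img"][...,::-1])
print(manip.state())
E
```

```text
scene [0.889  0.641  0.6671] -0.09433839861422877
iron_center 0.87 256 240 [ 0.5589 -0.0466  0.0064]
iron_center 0.57 231 188 [ 0.6175 -0.1931  0.0037]
plain_center 0.88 214 240 [ 0.4829 -0.1892  0.0017]
bed 0.73 366 339 [0.5613 0.301  0.0247]
bed 0.71 279 299 [0.5035 0.0973 0.0284]
bed 0.71 283 462 [0.2376 0.2819 0.0268]
holder 0.72 378 337 [0.571  0.3081 0.0093]
holder 0.69 292 299 [0.5162 0.1161 0.0131]
holder 0.67 291 464 [0.2373 0.2911 0.0112]
pin_slot 0.91 272 474 [0.1917 0.2737 0.0258]
pin_slot 0.9 354 352 [0.527  0.2928 0.024 ]
pin_slot 0.83 272 312 [0.4709 0.0949 0.0268]
keeper_knob 0.78 245 336 [0.4058 0.0871 0.064 ]
keeper_knob 0.71 247 500 [0.1251 0.2759 0.0634]
keeper_knob 0.56 324 391 [0.4548 0.3019 0.0619]
keeper it knows: bed, driver, holder, iron_center, jar_lid, keeper_knob, loupe, pin_slot, plain_center
loupe 0.56 247 293 [0.4522 0.0004 0.0182]
jar_lid 0.62 298 189 [0.7038 0.0129 0.0113]
jar_lid 0.19 248 295 [0.4499 0.0019 0.0147]
top [ 0.2486 -0.0482  1.1945] -0.05304976013613814
iron_center 0.68 172 290 [ 0.5608 -0.0542  0.0034]
iron_center 0.57 152 349 [ 0.6098 
[... 732 characters left out ...]
4  0.0352]
loupe 0.39 204 355 [ 0.4829 -0.2056  0.0062]
jar_lid 0.74 116 266 [0.6974 0.0046 0.0144]
jar_lid 0.29 184 434 [ 0.5273 -0.3919  0.0193]
driver 0.85 186 431 [ 0.5279 -0.389  -0.0026]
{'time_s': 1.0, 'q': array([ 1.1991,  0.4686, -0.0486,  1.5325,  0.0241,  1.141 , -0.0823]), 'qd': array([-0.0016, -0.0006, -0.0008, -0.0001,  0.    , -0.0002,  0.0004]), 'joint_efforts': array([  0.0005, -51.0175,  -0.0469, -23.8016,   0.0109,   0.0009,
        -0.    ]), 'eef_pos': array([ 0.2269, -0.6357,  0.2109]), 'orientation': array([ 0.578 , -0.5779,  0.4074, -0.4074]), 'force': array([ 0.3584, -0.4281, -0.2135]), 'wrist_torque': array([ 0.026 ,  0.0161, -0.0127]), 'opening': 0.085374556520165}
```

View pics/a.png

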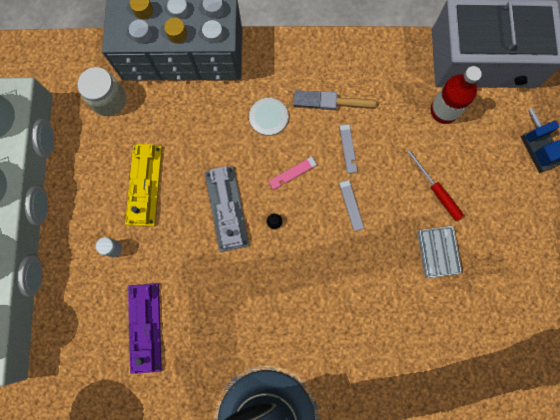

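View pics/b.png

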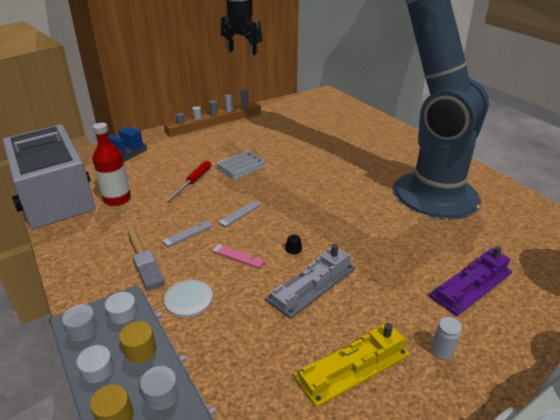

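The top view shows the grey holder at about (225,207), with its keeper toward the robot. The yellow and purple ones are decoys. There are three iron candidates: pink at (292,172), a look-alike to leave alone, grey at (348,148) and grey at (351,206). I'll enlarge to find the notch.

```bash
python3 - <<'E'
from h import *
np.set_printoptions(precision=4,suppress=True)
f=manip.grab_frame("top");g=manip.grab_frame("scene")
a=cv2.resize(f["img"][115:240,325:375],None,fx=4.6,fy=4.6,interpolation=cv2.INTER_CUBIC)
b=cv2.resize(f["img"][155:260,195:255],None,fx=4.6,fy=4.6,interpolation=cv2.INTER_CUBIC)
c=cv2.resize(g["img"][195:250,155:270],None,fx=2.5,fy=2.5)
H=575;pad=lambda i:cv2.copyMakeBorder(i,0,H-i.shape[0],0,4,0)
cv2.imwrite("pics/c.png",np.hstack([pad(a),pad(b),pad(c)])[...,::-1])
def rect(n,f,l,z):
    for d in manip.cut_out(n,l):
        m=d["region"];v,u=np.nonzero(m)
        P=np.array([at_z(f,r,c,z)[:2] for r,c in zip(v,u)])
        R=cv2.minAreaRect((P*1000).astype(np.float32));print(n,l,round(d["confidence"],2),d["box"],R,P.mean(0))
for l in("iron_center","plain_center"): rect("top",f,l,.006);rect("scene",g,l,.006)
for l,z in(("holder",.01),): rect("top",f,l,z)
# bed/knob with known heights
for n,F in(("top",f),("scene",g)):
  for l,z in(("bed",.028),("pin_slot",.028),("keeper_knob",.064),("holder",0)):
    for p in manip.place_of(n,l)[:4]:
        r,c=p["position"];print(n,l,round(p["confidence"],2),at_z(F,r,c,z)[:2])
E
```

```text
top iron_center 0.81 [348.2, 149.7, 14.4, 41.5] ((618.7042236328125, -191.04666137695312), (118.99179077148438, 25.194740295410156), 7.259101390838623) [ 0.6194 -0.1908]
top iron_center 0.69 [292.0, 175.1, 46.7, 28.0] ((556.1505737304688, -57.84296417236328), (25.49359893798828, 118.34331512451172), 29.869766235351562) [ 0.5562 -0.057 ]
scene iron_center 0.64 [238.4, 255.5, 55.9, 23.6] ((561.7542114257812, -52.997947692871094), (32.92991638183594, 123.18231201171875), 31.996078491210938) [ 0.5634 -0.0534]
scene iron_center 0.57 [189.2, 232.3, 50.8, 31.4] ((622.026611328125, -184.20416259765625), (120.82221221923828, 33.80536651611328), 7.6767683029174805) [ 0.6256 -0.184 ]
top plain_center 0.69 [348.4, 205.5, 21.8, 50.0] ((478.91455078125, -195.56182861328125), (119.27892303466797, 25.511329650878906), 16.080230712890625) [ 0.4787 -0.1957]
top plain_center 0.42 [268.4, 115.5, 39.9, 40.8] ((699.7503662109375, 0.23234176635742188), (92.8011474609375, 100.37860870361328), 89.94641876220703) [0.7002 0.001 ]
scene plain_center 0.94 [238.4, 216.4, 40.6, 22.5] ((484.7852478027344, -189.8538
[... 845 characters left out ...]
735]
top pin_slot 0.7 [0.5189 0.2852]
top pin_slot 0.66 [0.4715 0.0881]
top keeper_knob 0.77 [0.4552 0.299 ]
top keeper_knob 0.69 [0.4008 0.0791]
top keeper_knob 0.65 [0.1313 0.2806]
top keeper_knob 0.52 [0.484  0.0803]
top holder 0.85 [0.5609 0.301 ]
top holder 0.76 [0.5022 0.0962]
top holder 0.64 [0.2303 0.2783]
scene bed 0.83 [0.2435 0.2869]
scene bed 0.7 [0.5629 0.2991]
scene bed 0.65 [0.5102 0.1025]
scene pin_slot 0.91 [0.5238 0.2906]
scene pin_slot 0.67 [0.4727 0.089 ]
scene pin_slot 0.63 [0.1951 0.2707]
scene keeper_knob 0.88 [0.1303 0.2753]
scene keeper_knob 0.64 [0.4615 0.301 ]
scene keeper_knob 0.53 [0.403  0.0802]
scene holder 0.92 [0.562  0.3038]
scene holder 0.64 [0.5044 0.1087]
```

View pics/c.png

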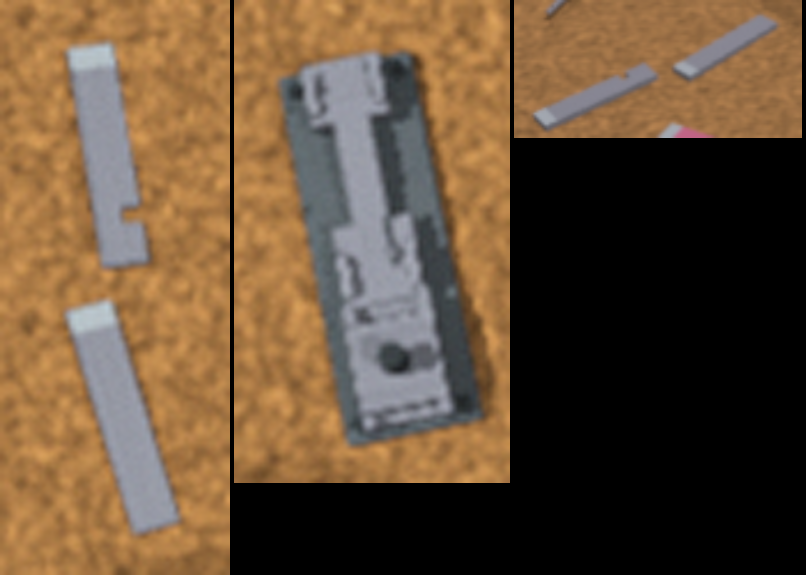

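The notched iron is the upper grey one at (348,148). Its notch is in the right-hand edge, near the robot-side end. The grey iron at (351,206) is plain. The holder's keeper end also points toward the robot. Next I'll work out the turn needed.

```bash
python3 - <<'E'
from h import *
from scipy.spatial.transform import Rotation as R
s=manip.state();q=s["orientation"];r=R.from_quat(np.r_[q[1:],q[0]])
print(r.as_matrix().round(3))
x=r.as_matrix()[:,0];print("jaw heading",np.degrees(np.arctan2(x[1],x[0])))
E
```

```text
[[ 0.336  0.     0.942]
 [-0.942 -0.     0.336]
 [ 0.    -1.     0.   ]]
jaw heading -70.35822373304639
```

>>> {"method": "drive_tool", "body": {"deltas": [[[0,0,-1.3,26,29,0,85],[0,0,-1.3,26,29,0,85],[0,0,-1.3,26,29,0,85],[0,0,-1.3,26,29,0,85],[0,0,-1.3,26,29,0,85],[0,0,-1.3,26,29,0,85],[0,0,-1.3,26,29,0,85],[0,0,-1.3,26,29,0,85],[0,0,-1.3,26,29,0,85],[0,0,-1.3,26,29,0,85]]]}}

```text
time_s: 2.58
eef_pos: [0.4832, -0.3423, 0.2118]
orientation: [-0.516, 0.523, -0.479, 0.48]
force: [0.1, -0.4, 0.4]
opening: 0.0853
```

>>> {"method": "drive_tool", "body": {"deltas": [[[0,0,0.5,24,27,0,85],[0,0,0.5,24,27,0,85],[0,0,0.5,24,27,0,85],[0,0,0.5,24,27,0,85],[0,0,0.5,24,27,0,85],[0,0,0,10,10,0,85],[0,0,0,5,6,0,85],[0,0,0,0,0,0,85],[0,0,0,0,0,0,85],[0,0,0,0,0,0,85]]]}}

```text
time_s: 3.42
eef_pos: [0.6288, -0.173, 0.2128]
orientation: [-0.532, 0.535, -0.463, 0.465]
force: [-0.3, -0.8, -0.6]
opening: 0.0851
```

```bash
cat >> h.py <<'E'
def heading(s=None):
    from scipy.spatial.transform import Rotation as R
    q=(s or manip.state())["orientation"];M=R.from_quat(np.r_[q[1:],q[0]]).as_matrix()
    return np.degrees(np.arctan2(M[1,0],M[0,0])),M[:,1].round(4)
def rects(n,l,f,z):
    for d in manip.cut_out(n,l):
        v,u=np.nonzero(d["region"])
        P=np.array([at_z(f,r,c,z)[:2] for r,c in zip(v,u)])
        print(n,l,round(d["confidence"],2),cv2.minAreaRect((P*1000).astype(np.float32)))
E
python3 - <<'E'
from h import *
s=manip.state();print(s["eef_pos"],heading(s))
f=manip.grab_frame("wrist");save(f,"w1.png")
print(f["T"].round(3))
rects("wrist","iron_center",f,.006)
for p in manip.place_of("wrist","iron_center"):
    r,c=p["position"];print(r,c,p["confidence"],at_z(f,r,c,.006),at_depth(f,r,c))
E
```

```text
[ 0.6287596  -0.17298083  0.21282884] (np.float64(-82.07088799487293), array([-4.0e-04, -4.4e-03, -1.0e+00]))
[[ 0.138  0.949  0.283  0.702]
 [-0.99   0.131  0.044 -0.163]
 [ 0.005 -0.287  0.958  0.375]
 [ 0.     0.     0.     1.   ]]
wrist iron_center 0.84 ((562.2125854492188, -59.299930572509766), (24.894868850708008, 120.95341491699219), 30.474262237548828)
218.6 185.0 0.95 [ 0.56308859 -0.05993354  0.006     ] [ 0.56317577 -0.05999834  0.00623221]
190.8 286.3 0.74 [ 0.61954127 -0.18919526  0.006     ] [ 0.61938919 -0.18924381  0.00531662]
```

View pics/w1.png

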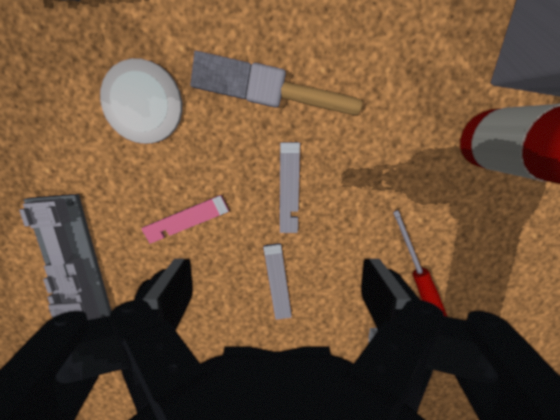

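The wrist view shows the notched iron at (289,188), with its notch at (296,212), and the plain one at (278,282). Next I'll get a precise fit by colour.

```bash
cat >> h.py <<'E'
def greyfit(f,box,z):
    hsv=cv2.cvtColor(f["img"],cv2.COLOR_RGB2HSV);m=np.zeros(hsv.shape[:2],np.uint8)
    a,b,c,d=box;m[a:b,c:d]=((hsv[a:b,c:d,1]<90)&(hsv[a:b,c:d,2]>90))
    n,L,S,_=cv2.connectedComponentsWithStats(m);k=1+np.argmax(S[1:,4])
    P=np.array([at_z(f,r,c,z)[:2] for r,c in np.argwhere(L==k)])*1000
    return cv2.minAreaRect(P.astype(np.float32)),P.mean(0),S[k]
E
python3 - <<'E'
from h import *
f=manip.grab_frame("wrist")
print(greyfit(f,(135,242,265,315),.006)); t=manip.grab_frame("top");print(greyfit(t,(118,178,330,365),.006))
E
```

```text
(((622.1105346679688, -192.85227966308594), (120.00529479980469, 25.335519790649414), 7.98160982131958), array([ 625.58829215, -191.82748827]), array([ 279,  142,   21,   91, 1770], dtype=int32))
(((663.5917358398438, -175.5241241455078), (7.265675067901611, 27.99066734313965), 88.81366729736328), array([ 666.29538728, -176.49184647]), array([339, 125,   4,  12,  32], dtype=int32))
```

>>> {"method": "drive_tool", "body": {"deltas": [[[0,0,0,-4,-9,-20,85],[0,0,0,-4,-8,-30,85],[0,0,0,0,-2,-30,85],[0,0,0,0,0,-30,85],[0,0,0,0,0,-30,85],[0,0,0,0,0,-20,85],[0,0,0,0,0,-10,70],[0,0,0,0,0,0,60],[0,0,0,0,0,0,55],[0,0,0,0,0,0,50]]]}}

```text
time_s: 4.5
eef_pos: [0.6202, -0.2004, 0.0424]
orientation: [-0.531, 0.531, -0.462, 0.472]
force: [-0.7, 0.4, 1.3]
opening: 0.0498
```

```bash
python3 - <<'E'
from h import *
s=manip.state();print(s["eef_pos"],heading(s),s["force"],s["opening"])
f=manip.grab_frame("wrist");save(f,"w2.png")
E
```

```text
[ 0.62016372 -0.20035697  0.04242446] (np.float64(-82.66365363959997), array([ 0.0108, -0.0096, -0.9999])) [-0.73041058  0.37638191  1.25532934] 0.04983407197980848
```

View pics/w2.png

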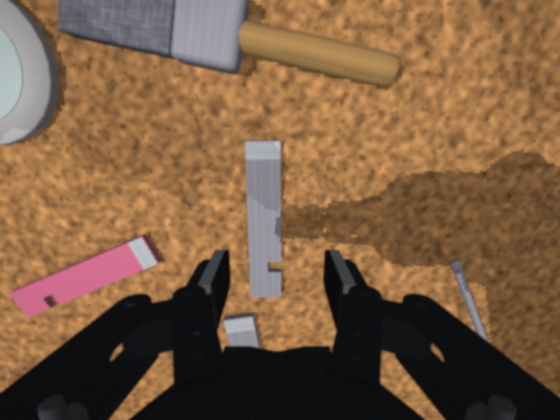

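```bash
python3 - <<'E'
from h import *
f=manip.grab_frame("wrist");print(greyfit(f,(130,310,235,300),.006))
from scipy.spatial.transform import Rotation as R
s=manip.state();print(s["time_s"],s["eef_pos"])
yt=heading(s)[1];a=np.degrees(np.cross(yt,[0,0,-1]));print("tilt fix",a)
E
```

```text
(((622.3096313476562, -192.20687866210938), (120.59829711914062, 25.0318660736084), 7.945374488830566), array([ 627.46756676, -191.36760004]), array([ 244,  140,   38,  158, 5270], dtype=int32))
4.6 [ 0.62090847 -0.20036134  0.04322258]
tilt fix [0.57868737 0.7276564  0.        ]
```

>>> {"method": "drive_tool", "body": {"deltas": [[[0.6,0.7,0.6,1.2,8.3,0,50],[0,0,0,0,0,-12,50],[0,0,0,0,0,-12,50],[0,0,0,0,0,-8,50],[0,0,0,0,0,-4,50],[0,0,0,0,0,0,50],[0,0,0,0,0,0,50],[0,0,0,0,0,0,50],[0,0,0,0,0,0,50],[0,0,0,0,0,0,50]]]}}

```text
time_s: 5.43
eef_pos: [0.6245, -0.191, 0.0065]
orientation: [0.535, -0.533, 0.462, -0.465]
force: [0.2, -0.3, -0.6]
opening: 0.0501
```

```bash
python3 - <<'E'
from h import *
s=manip.state();print(s["eef_pos"],heading(s),s["force"],s["opening"])
E
```

```text
[ 0.62446996 -0.19095242  0.00653581] (np.float64(-81.93365250943393), array([ 4.6e-03,  5.0e-04, -1.0e+00])) [ 0.1655236  -0.25064826 -0.56956634] 0.05007488704637446
```

>>> {"method": "drive_tool", "body": {"deltas": [[[0,0,0,-2.2,-1,-3,50],[0,0,0,0,0,-2,45],[0,0,0,0,0,0,40],[0,0,0,0,0,0,35],[0,0,0,0,0,0,30],[0,0,0,0,0,0,26],[0,0,0,0,0,0,18],[0,0,0,0,0,0,10],[0,0,0,0,0,0,10],[0,0,0,0,0,0,10]]]}}

```text
time_s: 6.27
eef_pos: [0.6228, -0.1926, 0.0023]
orientation: [0.535, -0.532, 0.462, -0.466]
force: [0.0, -0.2, 0.1]
opening: 0.0101
```

```bash
python3 - <<'E'
from h import *
s=manip.state();print(s["eef_pos"],heading(s),s["force"],s["opening"])
f=manip.grab_frame("wrist");save(f,"w3.png");g=manip.grab_frame("scene")
a=cv2.resize(g["img"][150:280,120:300],(400,289));b=cv2.resize(f["img"],(400,300))[:289]
cv2.imwrite("pics/w3.png",np.hstack([a,b])[...,::-1])
print(greyfit(f,(90,330,220,320),.006))
E
```

```text
[ 0.62279661 -0.19259903  0.00232702] (np.float64(-81.9598018151884), array([ 6.9e-03, -4.0e-04, -1.0e+00])) [ 0.03623052 -0.24532242  0.14651111] 0.010068513628375816
(((624.9254760742188, -191.85159301757812), (114.86148071289062, 24.780351638793945), 7.798966407775879), array([ 639.02038408, -190.16561547]), array([ 252,  150,   46,  180, 5679], dtype=int32))
```

View pics/w3.png

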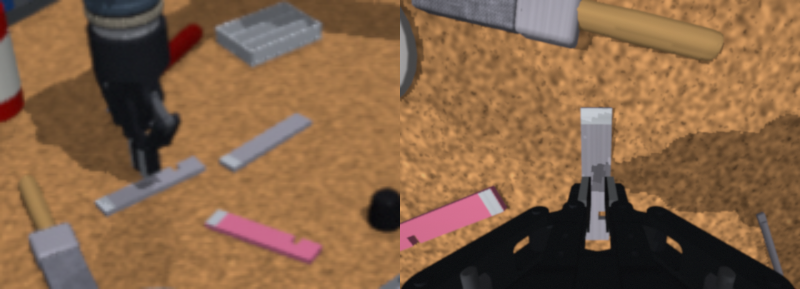

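The fingers closed above the iron, so the real tips stand higher than the TCP figure at this opening. I'll reopen and feel lower.

>>> {"method": "drive_tool", "body": {"deltas": [[[0,0,0,0,0,2,20],[0,0,0,0,0,0,32],[0,0,0,0,0,0,36],[0,0,0,0,0,0,36],[0,0,0,0,0,0,36],[0,0,0,0,0,-2.5,36],[0,0,0,0,0,-2,36],[0,0,0,0,0,-1,36],[0,0,0,0,0,-1,36],[0,0,0,0,0,0,36]]]}}

```text
time_s: 7.2
eef_pos: [0.6227, -0.1925, -0.0028]
orientation: [0.535, -0.532, 0.462, -0.466]
force: [-0.3, 0.5, 0.7]
opening: 0.0359
```

>>> {"method": "drive_tool", "body": {"deltas": [[[0,0,0,0,0,-1,32],[0,0,0,0,0,0,29],[0,0,0,0,0,0,27],[0,0,0,0,0,0,25],[0,0,0,0,0,0,23],[0,0,0,0,0,0,21],[0,0,0,0,0,0,18],[0,0,0,0,0,0,18],[0,0,0,0,0,0,18],[0,0,0,0,0,0,18]]]}}

```text
time_s: 8.03
eef_pos: [0.6228, -0.1925, -0.0038]
orientation: [0.535, -0.532, 0.462, -0.466]
force: [0.3, 0.2, -0.4]
opening: 0.0182
```

>>> {"method": "drive_tool", "body": {"deltas": [[[0,0,0,0,0,2,30],[0,0,0,0,0,0,34],[0,0,0,0,0,0,34],[0,0,0,0,0,0,34],[0,0,0,0,0,-2,34],[0,0,0,0,0,-2,34],[0,0,0,0,0,-1.5,34],[0,0,0,0,0,-1,34],[0,0,0,0,0,-1,34],[0,0,0,0,0,0,34]]]}}

```text
time_s: 8.87
eef_pos: [0.6227, -0.1925, -0.01]
orientation: [0.535, -0.532, 0.462, -0.466]
force: [-0.5, 0.0, 0.4]
opening: 0.034
```

>>> {"method": "drive_tool", "body": {"deltas": [[[0,0,0,0,0,0,30],[0,0,0,0,0,0,28],[0,0,0,0,0,0,26],[0,0,0,0,0,0,25],[0,0,0,0,0,0,24],[0,0,0,0,0,0,22],[0,0,0,0,0,0,18],[0,0,0,0,0,0,18],[0,0,0,0,0,0,18],[0,0,0,0,0,0,18]]]}}

```text
time_s: 9.7
eef_pos: [0.6228, -0.1925, -0.0099]
orientation: [0.535, -0.532, 0.462, -0.466]
force: [-0.7, 0.5, -0.3]
opening: 0.0179
```

```bash
python3 - <<'E'
from h import *
s=manip.state();print(s["time_s"],s["eef_pos"],s["force"])
g=manip.grab_frame("scene");img=g["img"]
P=[];
for r in range(170,250):
    for c in range(160,230):
        if img[r,c].max()<60:
            p=at_depth(g,r,c)
            if p[2]<.06 and abs(p[0]-.62)<.06: P.append(np.r_[p,r,c])
P=np.array(P);P=P[np.argsort(P[:,2])];print(len(P));print(P[:12].round(4))
f=manip.grab_frame("wrist")
a=cv2.resize(img[170:260,140:240],(500,450),interpolation=cv2.INTER_CUBIC);b=cv2.resize(f["img"][150:420,140:420],(300,290))
b=cv2.copyMakeBorder(b,0,160,0,0,0)
cv2.imwrite("pics/w4.png",np.hstack([a,b])[...,::-1])
E
```

```text
9.7 [ 0.62282765 -0.19254055 -0.00988015] [-0.70543793  0.49171171 -0.30064008]
174
[[ 6.096e-01 -3.448e-01 -1.500e-03  2.010e+02  1.680e+02]
 [ 6.296e-01 -2.146e-01  8.000e-04  2.290e+02  1.800e+02]
 [ 6.266e-01 -2.009e-01  8.500e-03  2.290e+02  1.830e+02]
 [ 6.289e-01 -2.014e-01  9.100e-03  2.290e+02  1.820e+02]
 [ 6.271e-01 -1.983e-01  1.330e-02  2.280e+02  1.830e+02]
 [ 6.328e-01 -1.963e-01  1.410e-02  2.290e+02  1.810e+02]
 [ 6.259e-01 -2.008e-01  1.420e-02  2.270e+02  1.830e+02]
 [ 6.316e-01 -1.988e-01  1.490e-02  2.280e+02  1.810e+02]
 [ 6.337e-01 -1.997e-01  1.520e-02  2.280e+02  1.800e+02]
 [ 6.259e-01 -1.769e-01  1.520e-02  2.320e+02  1.870e+02]
 [ 6.300e-01 -1.964e-01  1.580e-02  2.280e+02  1.820e+02]
 [ 6.237e-01 -1.703e-01  1.580e-02  2.330e+02  1.890e+02]]
```

View pics/w4.png

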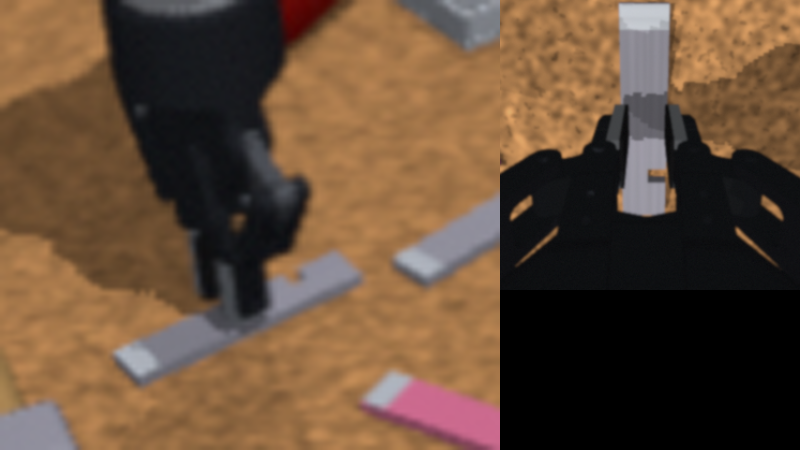

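The fingers are centred over the iron but still a few mm above it, so the TCP height reads low by more than 10 mm. I'll go on feeling downward.

>>> {"method": "drive_tool", "body": {"deltas": [[[0,0,0,0,0,2,30],[0,0,0,0,0,0,36],[0,0,0,0,0,0,36],[0,0,0,0,0,0,36],[0,0,0,0,0,-2,36],[0,0,0,0,0,-2,36],[0,0,0,0,0,-2,36],[0,0,0,0,0,-1,36],[0,0,0,0,0,-1,36],[0,0,0,0,0,0,36]]]}}

```text
time_s: 10.63
eef_pos: [0.6226, -0.1925, -0.0168]
orientation: [0.535, -0.532, 0.462, -0.465]
force: [0.6, 1.5, -0.6]
opening: 0.0359
```

>>> {"method": "drive_tool", "body": {"deltas": [[[0,0,0,0,0,0,32],[0,0,0,0,0,0,29],[0,0,0,0,0,0,27],[0,0,0,0,0,0,25],[0,0,0,0,0,0,23],[0,0,0,0,0,0,18],[0,0,0,0,0,0,18],[0,0,0,0,0,0,18],[0,0,0,0,0,0,18],[0,0,0,0,0,0,18]]]}}

```text
time_s: 11.47
eef_pos: [0.6227, -0.1923, -0.0165]
orientation: [0.535, -0.532, 0.462, -0.465]
force: [0.8, -0.5, 0.1]
opening: 0.0204
```

>>> {"method": "drive_tool", "body": {"deltas": [[[0,0,0,0,0,0,34],[0,0,0,0,0,0,34],[0,0,0,0,0,0,34],[0,0,0,0,0,0,34],[0,0,0,0,0,-1,34],[0,0,0,0,0,-1,34],[0,0,0,0,0,-1,34],[0,0,0,0,0,0,34],[0,0,0,0,0,0,34],[0,0,0,0,0,0,34]]]}}

```text
time_s: 12.3
eef_pos: [0.6227, -0.1925, -0.0201]
orientation: [0.535, -0.532, 0.462, -0.466]
force: [0.5, 0.7, 0.1]
opening: 0.0344
```

>>> {"method": "drive_tool", "body": {"deltas": [[[0,0,0,0,0,0,30],[0,0,0,0,0,0,28],[0,0,0,0,0,0,26],[0,0,0,0,0,0,24],[0,0,0,0,0,0,15],[0,0,0,0,0,0,10],[0,0,0,0,0,0,10],[0,0,0,0,0,0,10],[0,0,0,0,0,0,10],[0,0,0,0,0,0,10]]]}}

```text
time_s: 13.13
eef_pos: [0.6229, -0.1925, -0.0197]
orientation: [0.535, -0.532, 0.462, -0.466]
force: [-0.7, 0.4, -0.4]
opening: 0.022
```

```bash
python3 - <<'E'
from h import *
s=manip.state();print(s["eef_pos"],heading(s),s["force"],s["wrist_torque"],s["opening"])
E
```

```text
[ 0.62289018 -0.19246102 -0.0197471 ] (np.float64(-81.95496282210908), array([ 7.1e-03, -3.0e-04, -1.0e+00])) [-0.70376203  0.35268005 -0.39287297] [0.02944994 0.07455251 0.01148132] 0.02203919469056415
```

>>> {"method": "drive_tool", "body": {"deltas": [[[0,0,0,0,0,5,10],[0,0,0,0,0,10,10],[0,0,0,0,0,20,10],[0,0,0,0,0,25,10],[0,0,0,0,0,25,10],[0,0,0,0,0,25,10],[0,0,0,0,0,15,10],[0,0,0,0,0,5,10],[0,0,0,0,0,0,10],[0,0,0,0,0,0,10]]]}}

```text
time_s: 13.97
eef_pos: [0.6197, -0.1918, 0.1187]
orientation: [0.535, -0.533, 0.463, -0.465]
force: [0.3, 0.6, -0.8]
opening: 0.0215
```

```bash
python3 - <<'E'
from h import *
s=manip.state();print(s["eef_pos"],heading(s),s["force"],s["wrist_torque"],s["opening"])
f=manip.grab_frame("wrist");g=manip.grab_frame("scene")
# grey region of held iron in wrist: depth -> world points
hsv=cv2.cvtColor(f["img"],cv2.COLOR_RGB2HSV);m=((hsv[...,1]<90)&(hsv[...,2]>90)).astype(np.uint8);m[:, :200]=0;m[:,350:]=0;m[330:]=0
n,L,S,_=cv2.connectedComponentsWithStats(m)
for k in range(1,n):
    if S[k,4]>200:
        P=np.array([at_depth(f,r,c) for r,c in np.argwhere(L==k)]);print(S[k],np.median(P,0),P.min(0),P.max(0))
a=cv2.resize(g["img"][110:260,110:250],(430,460));b=cv2.resize(f["img"][60:420,100:460],(370,370));b=cv2.copyMakeBorder(b,0,90,0,0,0)
cv2.imwrite("pics/w5.png",np.hstack([a,b])[...,::-1])
E
```

```text
[ 0.61966133 -0.19178741  0.11872683] (np.float64(-81.93575821077921), array([ 4.2e-03,  3.0e-04, -1.0e+00])) [ 0.26530941  0.64634942 -0.80710513] [ 0.00953387  0.00602922 -0.05141066] 0.02151553950467294
[ 200   20   70   68 3624] [ 0.74285919 -0.13941473  0.01864429] [ 0.69182568 -0.18233952 -0.00231198] [ 0.76843186 -0.10651478  0.28145986]
[ 251  153   52   95 4578] [ 0.65765536 -0.18737583  0.14391843] [ 0.57117025 -0.22070587 -0.00187297] [ 0.69182568 -0.16217873  0.28145986]
[ 252  256   48   74 2424] [ 0.60164358 -0.19284125  0.14400262] [ 0.46393088 -0.2365563  -0.00306551] [ 0.69182568 -0.18169569  0.28145986]
```

View pics/w5.png

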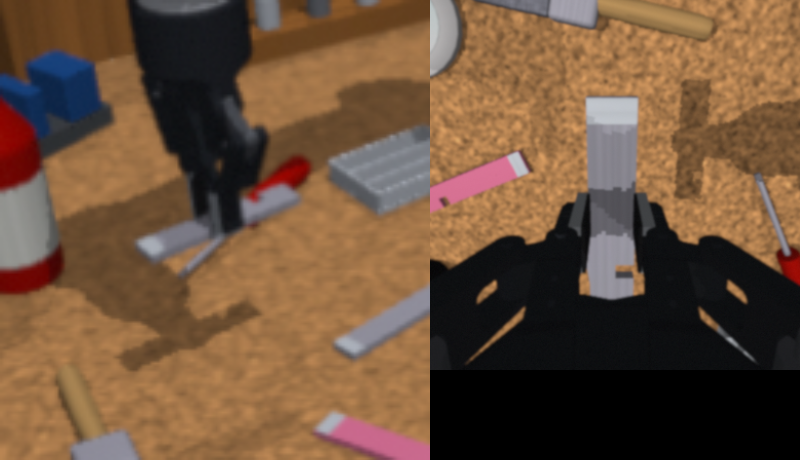

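The iron is held level and centred, with its underside 19.3 mm above the reported TCP height. I'll stop beside the holder to measure it before going over.

>>> {"method": "drive_tool", "body": {"deltas": [[[0,0,0.4,0,0,20,10],[0,0,0.4,-10,15,25,10],[0,0,0.4,-18,26,25,10],[0,0,0.4,-18,26,20,10],[0,0,0.4,-18,26,5,10],[0,0,0.4,-18,26,0,10],[0,0,0.4,-12,16,0,10],[0,0,0.4,-5,5,0,10],[0,0,0.4,0,0,0,10],[0,0,0.4,0,0,0,10]]]}}

```text
time_s: 14.9
eef_pos: [0.5078, -0.0482, 0.2013]
orientation: [-0.546, 0.554, -0.451, 0.437]
force: [0.1, -0.5, -0.2]
opening: 0.0215
```

```bash
python3 - <<'E'
from h import *
np.set_printoptions(precision=4,suppress=True)
s=manip.state();print(s["eef_pos"],heading(s),s["opening"])
f=manip.grab_frame("wrist")
rects("wrist","holder",f,.010)
for l,z in(("bed",.028),("pin_slot",.028),("keeper_knob",.064),("holder",0)):
    for p in manip.place_of("wrist",l): r,c=p["position"];print(l,round(p["confidence"],2),round(r),round(c),at_z(f,r,c,z)[:2])
save(f,"w6.png",(60,420,0,400),2)
np.savez("w6.npz",img=f["img"],range_z=f["range_z"],mtx=f["mtx"],k1=f["k1"],T=f["T"])
print(greyfit(f,(130,250,230,310),s["eef_pos"][2]+.0253))
E
python3 -c "
import cv2;i=cv2.imread('pics/w6.png');cv2.imwrite('pics/w6.png',cv2.resize(i,(660,594)))"
```

```text
[ 0.5078 -0.0482  0.2013] (np.float64(-77.88166387131565), array([-0.0228,  0.0033, -0.9997])) 0.021451540205979825
wrist holder 0.97 ((527.9743041992188, 268.9423522949219), (33.325321197509766, 199.47274780273438), 85.87026977539062)
wrist holder 0.88 ((468.9476318359375, 95.46240234375), (205.9159393310547, 75.26748657226562), 12.066049575805664)
wrist holder 0.81 ((181.90621948242188, 272.091552734375), (80.9855728149414, 249.32078552246094), 85.2590103149414)
bed 0.86 159 147 [0.5059 0.1042]
bed 0.78 325 10 [0.2292 0.2787]
bed 0.72 266 274 [ 0.4013 -0.0681]
pin_slot 0.87 347 22 [0.1921 0.2648]
keeper_knob 0.82 251 146 [0.4089 0.0829]
holder 0.9 310 25 [0.2332 0.2807]
holder 0.78 158 158 [0.5033 0.1029]
(((543.58056640625, -41.741416931152344), (48.90117263793945, 24.224483489990234), 12.065221786499023), array([545.3043, -41.3097]), array([ 251,  153,   52,   97, 4696], dtype=int32))
```

View pics/w6.png

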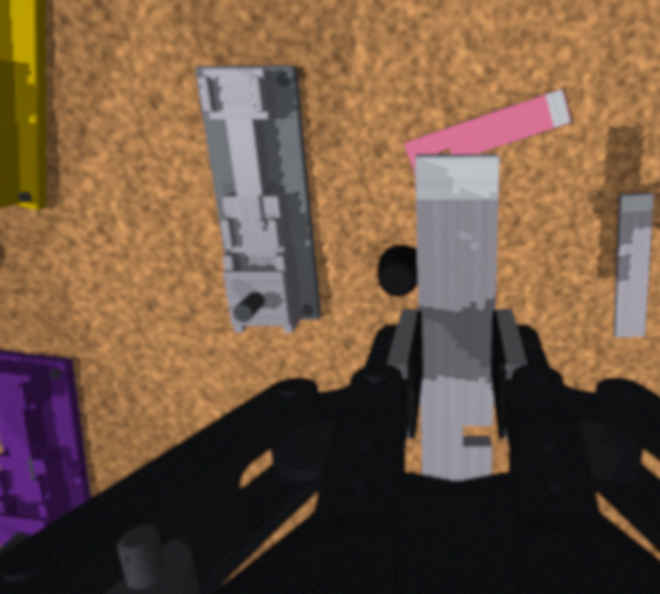

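```bash
python3 - <<'E'
from h import *
np.set_printoptions(precision=1,suppress=True,linewidth=160)
f=dict(np.load("w6.npz"));f["k1"]=float(f["k1"])
rc=[(r,c) for r in range(95,275) for c in range(110,205)]
P=np.array([at_depth(f,*p) for p in rc]);P=P[np.isfinite(P).all(1)]
th=np.radians(192.07);ex=np.array([np.cos(th),np.sin(th)]);ey=np.array([-ex[1],ex[0]])
B=np.array([.5035,.1035]);X=(P[:,:2]-B)@ex*1e3;Y=(P[:,:2]-B)@ey*1e3;Z=P[:,2]*1e3
print("base z",np.median(Z[(abs(Y)>22)&(abs(Y)<33)&(abs(X)<60)]))
b=(Z>23)&(Z<32)
for x0 in range(-70,70,6):
    k=b&(X>=x0)&(X<x0+6)&(abs(Y)<30)
    if k.sum()>3: print(x0,k.sum(),np.percentile(Y[k],[2,98]),np.median(Z[k]))
g=(Z>34)&(Z<40)&(abs(Y)<25)
for x0 in range(-70,70,6):
    k=g&(X>=x0)&(X<x0+6)
    if k.sum(): print("g",x0,k.sum(),np.sort(Y[k]))
k=(Z>28)&(abs(Y-8)<5)&(abs(X-34)<14);o=np.argsort(X[k]);print(np.c_[X[k],Y[k],Z[k]][o])
E
```

```text
base z 9.357348550090405
-70 66 [-19.   19.7] 27.447164156909203
-64 199 [-19.3  20. ] 27.09805766428641
-58 168 [-14.6  20.1] 27.297296187039272
-52 139 [-14.7  20.2] 27.279899204752432
-46 165 [-14.7  20.1] 27.308508980205758
-40 173 [-18.8  19.5] 27.26612487570196
-34 124 [-16.3  19. ] 27.220267548868193
-28 88 [-8.5  8.9] 27.152940293150518
-22 100 [-8.5  9.3] 27.09929052866311
-16 90 [-8.9  9.2] 27.260460663190656
-10 84 [-8.5  9.2] 27.301366932094396
-4 85 [-8.4  9.4] 27.352023806053616
2 93 [-8.   9.2] 27.32736682892245
8 84 [-8.6  9.2] 27.165040173250723
14 90 [-8.6  9.3] 27.295708999338338
20 184 [-18.9  20.4] 27.372613426971974
26 171 [-19.1  20.4] 27.36620871378609
32 156 [-18.5  20.3] 27.28475795398247
38 112 [-14.5  20.4] 27.793618771398382
44 121 [-14.2  20.5] 27.485779577936352
50 127 [-14.1  20.7] 27.59099010370891
56 126 [-17.6  20.6] 27.502544017543876
62 102 [-18.9  22.6] 25.044795489593234
68 117 [-16.1  22.7] 23.882917116487988
g -64 28 [-19.1 -19.1 -18.8 -17.5 -17.4 -16.6 -16.4 -16.4 -16.4 -15.7 -15.2 -15.  -14.6 -14.4  14.1  14.1  14.3  15.3  15.4  15.6  16.4  
[... 3591 characters left out ...]
35.4  8.7 28.2]
 [36.5 12.3 28.8]
 [36.6  8.5 28.1]
 [36.9  7.6 31.9]
 [36.9  9.9 31.8]
 [37.1  8.4 31.2]
 [37.4 10.2 29.7]
 [37.7  9.3 33.5]
 [38.   7.6 32.4]
 [38.2 10.7 31.3]
 [38.3  5.8 31.1]
 [38.4  9.3 30.8]
 [38.9  8.  33.6]
 [39.  10.7 28.5]
 [39.2  9.8 32.3]
 [39.2  6.2 32.3]
 [39.4  8.4 31.8]
 [39.4 10.8 31.7]
 [40.  11.  29.5]
 [40.2  8.9 33.2]
 [40.3  3.3 28.5]
 [40.4  9.8 32.6]
 [40.4 11.  32.6]
 [40.6  7.1 31.9]
 [40.7  5.6 31.3]
 [41.6  7.2 32.6]
 [41.6  8.4 32.4]
 [41.8  9.3 31.8]
 [42.7  4.2 28.5]
 [44.   7.7 28.6]
 [44.   8.9 28.5]
 [44.   4.1 28.5]
 [44.   5.3 28.4]
 [45.2 10.1 28.7]
 [45.2  7.6 28.6]
 [45.3 11.  28. ]
 [46.6  9.6 28.1]
 [47.8  6.  28.4]
 [47.8  3.5 28.3]]
```

The depth map shows the pin standing at about bed x = 40, y = +8 and the bed centre near (0.505, 0.104). I'll move over it with levelling.

>>> {"method": "drive_tool", "body": {"deltas": [[[-0.2,-1.3,0,-1,15,0,10],[0,0,0,-1,26,-10,10],[0,0,0,-1,28,-20,10],[0,0,0,-1,28,-25,10],[0,0,0,-1,26,-25,10],[0,0,0,-1,15,-20,10],[0,0,0,-1,6,-15,10],[0,0,0,0,0,-10,10],[0,0,0,0,0,-5,10],[0,0,0,0,0,0,10]]]}}

```text
time_s: 16.03
eef_pos: [0.5075, 0.094, 0.0678]
orientation: [0.548, -0.543, 0.446, -0.453]
force: [-0.7, 0.3, 0.1]
opening: 0.0215
```

```bash
python3 - <<'E'
from h import *
s=manip.state();print(s["time_s"],s["eef_pos"],heading(s),s["opening"],s["force"])
E
```

```text
16.0333 [0.5075324  0.09404415 0.06781105] (np.float64(-78.9562379544802), array([ 1.100e-02, -6.000e-04, -9.999e-01])) 0.021526832948135725 [-0.7145707   0.261903    0.12474373]
```

>>> {"method": "drive_tool", "body": {"deltas": [[[0,0.6,1.1,-5,4,0,10],[0,0,0,-4,4,0,10],[0,0,0,0,0,-10,10],[0,0,0,0,0,-10,10],[0,0,0,0,0,-10,10],[0,0,0,0,0,-6,10],[0,0,0,0,0,-3,10],[0,0,0,0,0,0,10],[0,0,0,0,0,0,10],[0,0,0,0,0,0,10]]]}}

```text
time_s: 16.87
eef_pos: [0.501, 0.0986, 0.0273]
orientation: [0.55, -0.548, 0.444, -0.448]
force: [-0.6, 0.3, -0.7]
opening: 0.0217
```

```bash
python3 - <<'E'
from h import *
s=manip.state();print(s["time_s"],s["eef_pos"],heading(s),s["opening"],s["force"])
E
```

```text
16.8667 [0.50097442 0.09860613 0.02734821] (np.float64(-78.18896323068077), array([ 0.0051, -0.0015, -1.    ])) 0.02174065801473047 [-0.62365891  0.29545344 -0.70381941]
```

>>> {"method": "drive_tool", "body": {"deltas": [[[0.1,0.3,0.4,-3,3.8,0,10],[0,0,0,0,0,0,10],[0,0,0,0,0,-3,10],[0,0,0,0,0,-3,10],[0,0,0,0,0,-2,10],[0,0,0,0,0,-1,10],[0,0,0,0,0,0,10],[0,0,0,0,0,0,10],[0,0,0,0,0,0,10],[0,0,0,0,0,0,10]]]}}

```text
time_s: 17.7
eef_pos: [0.4987, 0.1032, 0.0185]
orientation: [0.551, -0.55, 0.443, -0.444]
force: [0.1, -0.0, -1.0]
opening: 0.0218
```

```bash
python3 - <<'E'
from h import *
s=manip.state();print(s["time_s"],s["eef_pos"],heading(s),s["opening"],s["force"])
f=manip.grab_frame("wrist");t=manip.grab_frame("scene")
a=cv2.resize(f["img"][130:330,180:380],(500,500),interpolation=cv2.INTER_CUBIC);b=cv2.resize(t["img"][230:330,250:370],(300,250));b=cv2.copyMakeBorder(b,0,250,0,0,0)
cv2.imwrite("pics/w7.png",np.hstack([a,b])[...,::-1])
E
```

```text
17.7 [0.49867062 0.1032094  0.01846729] (np.float64(-77.73850075241415), array([ 0.0019,  0.0011, -1.    ])) 0.021818297580864742 [ 0.06399739 -0.04087857 -1.01306852]
```

View pics/w7.png

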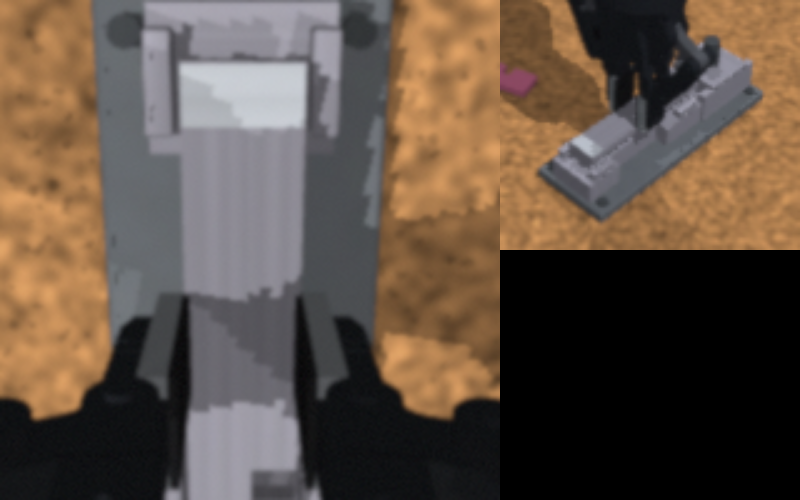

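The iron is aligned between the guides, with its far end inside them as expected. I'll descend and feel.

>>> {"method": "drive_tool", "body": {"deltas": [[[0,0,0,0,0,-1.5,10],[0,0,0,0,0,-1.5,10],[0,0,0,0,0,-1,10],[0,0,0,0,0,-1,10],[0,0,0,0,0,-1,10],[0,0,0,0,0,-1,10],[0,0,0,0,0,0,10],[0,0,0,0,0,0,10],[0,0,0,0,0,0,10],[0,0,0,0,0,0,10]]]}}

```text
time_s: 18.63
eef_pos: [0.4988, 0.1032, 0.0108]
orientation: [0.551, -0.55, 0.443, -0.444]
force: [0.1, -0.6, -2.1]
opening: 0.0215
```

```bash
python3 - <<'E'
from h import *
s=manip.state();print(s["time_s"],s["eef_pos"],heading(s),s["opening"],s["force"],s["wrist_torque"])
E
```

```text
18.6333 [0.49877462 0.10321475 0.01075481] (np.float64(-77.74030166214303), array([ 0.002 ,  0.0011, -1.    ])) 0.021475015273169036 [ 0.10420694 -0.58245067 -2.12391064] [0.0039108  0.03311876 0.00419479]
```

>>> {"method": "drive_tool", "body": {"deltas": [[[0,0,0,0,0,-0.7,10],[0,0,0,0,0,-0.7,10],[0,0,0,0,0,-0.7,10],[0,0,0,0,0,-0.5,10],[0,0,0,0,0,0,10],[0,0,0,0,0,0,10],[0,0,0,0,0,0,10],[0,0,0,0,0,0,10],[0,0,0,0,0,0,10],[0,0,0,0,0,0,10]]]}}

```text
time_s: 19.47
eef_pos: [0.499, 0.1033, 0.0082]
orientation: [0.551, -0.55, 0.443, -0.444]
force: [-0.9, -0.2, -0.9]
opening: 0.0218
```

```bash
python3 - <<'E'
from h import *
s=manip.state();print(s["time_s"],s["eef_pos"],heading(s),s["opening"],s["force"],s["wrist_torque"])
E
```

```text
19.4667 [0.49899359 0.10327699 0.00822794] (np.float64(-77.74080796230078), array([ 0.0027,  0.0012, -1.    ])) 0.02177631204905011 [-0.87087489 -0.19515171 -0.92300967] [ 0.01963889 -0.00357549 -0.01981128]
```

>>> {"method": "drive_tool", "body": {"deltas": [[[0,0,0,0,0,-0.7,10],[0,0,0,0,0,-0.6,10],[0,0,0,0,0,-0.6,10],[0,0,0,0,0,0,10],[0,0,0,0,0,0,10],[0,0,0,0,0,0,10],[0,0,0,0,0,0,10],[0,0,0,0,0,0,10],[0,0,0,0,0,0,10],[0,0,0,0,0,0,10]]]}}

```text
time_s: 20.3
eef_pos: [0.4992, 0.1033, 0.0082]
orientation: [0.551, -0.55, 0.443, -0.445]
force: [-0.2, -0.4, 1.2]
opening: 0.0217
```

>>> {"method": "drive_tool", "body": {"deltas": [[[0,0,0,0,0,0,22],[0,0,0,0,0,0,26],[0,0,0,0,0,0,32],[0,0,0,0,0,0,38],[0,0,0,0,0,0,42],[0,0,0,0,0,5,42],[0,0,0,0,0,20,42],[0,0,0,0,0,30,42],[0,0,0,0,0,30,42],[0,0,0,0,0,30,42]]]}}

```text
time_s: 21.13
eef_pos: [0.4934, 0.1021, 0.1219]
orientation: [-0.547, 0.554, -0.446, 0.441]
force: [1.1, -0.2, 0.8]
opening: 0.0418
```

>>> {"method": "drive_tool", "body": {"deltas": [[[0,0,0,5,-20,30,30],[0,0,0,5,-25,30,20],[0,0,0,5,-30,10,10],[0,0,0,5,-30,0,0],[0,0,0,0,-25,0,0],[0,0,0,0,-15,0,0],[0,0,0,0,-5,0,0],[0,0,0,0,0,0,0],[0,0,0,0,0,0,0],[0,0,0,0,0,0,0]]]}}

```text
time_s: 21.97
eef_pos: [0.5169, -0.0496, 0.2091]
orientation: [0.555, -0.55, 0.439, -0.444]
force: [-0.3, 0.5, 0.0]
opening: 0.0001
```

```bash
cat > m.py <<'E'
from h import *
def holder_map(f,box):
    P=np.array([at_depth(f,r,c) for r in range(box[0],box[1]) for c in range(box[2],box[3])])
    th=np.radians(192.2);ex=np.array([np.cos(th),np.sin(th)]);ey=np.array([-ex[1],ex[0]])
    D=P[:,:2]-np.array([.5053,.1036]);return D@ex*1e3,D@ey*1e3,P[:,2]*1e3
E
python3 - <<'E'
from m import *
np.set_printoptions(precision=1,suppress=True,linewidth=160)
s=manip.state();print(s["time_s"],s["eef_pos"],heading(s),s["opening"],s["force"])
f=manip.grab_frame("wrist");save(f,"w8.png",(60,330,60,330),2.2)
X,Y,Z=holder_map(f,(60,330,60,260))
for x0 in range(-66,74,7):
    k=(X>=x0)&(X<x0+7)&(abs(Y)<10);print(x0,k.sum(),np.percentile(Z[k],[10,50,90]) if k.sum() else "")
k=(Z>30.5)&(Z<39)&(abs(Y)<13.2)&(abs(X)<75);print("iron x",np.percentile(X[k],[.5,99.5]),"y",np.percentile(Y[k],[1,99]))
k=(Z>45)&(Z<72)&(abs(Y)<14)&(X>60)&(X<125);print("knob",k.sum(),np.median(X[k]),np.median(Y[k]))
for p in manip.place_of("wrist","keeper_knob"): r,c=p["position"];print(p["confidence"],at_z(f,r,c,.064))
E
```

```text
21.9667 [ 0.5 -0.   0.2] (np.float64(-77.24698090394719), array([ 0.,  0., -1.])) 0.0001246853016510476 [-0.3  0.5  0. ]
-66 104 [ 8.6 26.9 28.1]
-59 109 [26.3 27.3 32.9]
-52 121 [32.8 33.7 34.6]
-45 104 [32.2 33.4 34.4]
-38 121 [32.4 33.5 34.3]
-31 130 [13.8 32.9 34.1]
-24 129 [13.1 33.  34.2]
-17 131 [12.1 33.1 34.2]
-10 125 [13.6 33.1 34.2]
-3 132 [13.1 33.2 34.2]
4 127 [14.6 33.1 34.3]
11 120 [14.8 33.1 34.1]
18 104 [15.5 33.3 34.4]
25 96 [32.3 33.4 34.3]
32 95 [32.1 33.3 34.1]
39 91 [27.9 32.7 34.1]
46 96 [32.4 33.2 34.3]
53 87 [32.4 33.4 34.6]
60 74 [32.7 33.5 34.2]
67 47 [22.6 23.6 24.3]
iron x [-53.   65.5] y [-12.   12.1]
knob 198 94.65926231871782 2.277340712133653
0.9 [0.4 0.1 0.1]
```

View pics/w8.png

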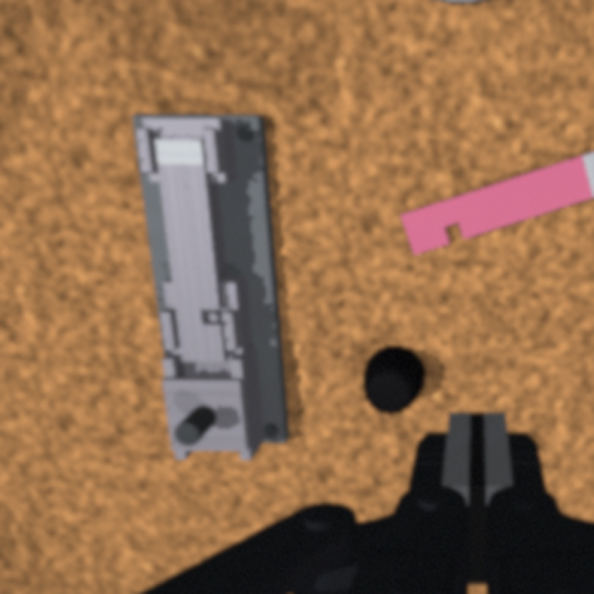

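The iron lies flat over its whole length: its top reads about 33.3 everywhere, and the bed itself reads about 27.3. Pin and notch coincide, near (212,316) in the crop. Next is the keeper. The knob is near the inner reach limit, so I'll tilt the tool about 15° with the fingers toward the base.

>>> {"method": "drive_tool", "body": {"deltas": [[[-0.3,1.5,0,-8,6,0,0],[-0.3,1.5,0,-15,12,-4,0],[-0.3,1.5,0,-18,16,-8,0],[-0.3,1.5,0,-20,18,-10,0],[-0.3,1.5,0,-20,18,-12,0],[-0.3,1.5,0,-20,18,-12,0],[-0.3,1.5,0,-18,16,-12,0],[-0.3,1.5,0,-12,10,-12,0],[-0.3,1.5,0,-6,6,-8,0],[-0.3,1.5,0,-2,4,0,0]]]}}

```text
time_s: 22.9
eef_pos: [0.3702, 0.0876, 0.129]
orientation: [-0.479, 0.624, -0.492, 0.373]
force: [0.4, 0.1, -0.5]
opening: 0.0001
```

```bash
python3 - <<'E'
from m import *
np.set_printoptions(precision=4,suppress=True,linewidth=160)
s=manip.state();print(s["time_s"],s["eef_pos"],heading(s),s["q"],s["force"])
f=manip.grab_frame("top")
for p in manip.place_of("top","keeper_knob"): r,c=p["position"];print(p["confidence"],at_z(f,r,c,.064))
g=manip.grab_frame("scene")
for p in manip.place_of("scene","keeper_knob"): r,c=p["position"];print(p["confidence"],at_z(g,r,c,.064))
E
```

```text
22.9 [0.3702 0.0876 0.129 ] (np.float64(-76.25739558809155), array([-0.2568, -0.0572, -0.9648])) [ 0.0336  0.2763 -0.4129  2.0934  0.0775  1.0593 -1.7569] [ 0.3623  0.1101 -0.496 ]
0.7 [0.1305 0.2724 0.064 ]
0.69 [0.4603 0.3022 0.064 ]
0.97 [0.4611 0.303  0.064 ]
0.88 [0.1304 0.2741 0.064 ]
0.8 [0.4097 0.0832 0.064 ]
```

>>> {"method": "drive_tool", "body": {"deltas": [[[0,0,-1,2,-6,0,0],[0,0,0,2,-6,-8,0],[0,0,0,0,0,-15,0],[0,0,0,0,0,-15,0],[0,0,0,0,0,-15,0],[0,0,0,0,0,-12,0],[0,0,0,0,0,-8,0],[0,0,0,0,0,-4,0],[0,0,0,0,0,0,0],[0,0,0,0,0,0,0]]]}}

```text
time_s: 23.93
eef_pos: [0.3828, 0.0641, 0.0498]
orientation: [-0.475, 0.612, -0.5, 0.388]
force: [-0.5, 0.5, -0.5]
opening: 0.0001
```

```bash
python3 - <<'E'
from m import *
np.set_printoptions(precision=4,suppress=True,linewidth=160)
s=manip.state();print(s["time_s"],s["eef_pos"],heading(s),s["force"])
g=manip.grab_frame("scene");t=manip.grab_frame("wrist")
for n,F in(("scene",g),("wrist",t)):
  for p in manip.place_of(n,"keeper_knob"): r,c=p["position"];print(n,p["confidence"],at_z(F,r,c,.064))
a=cv2.resize(g["img"][200:310,270:390],(436,400),interpolation=cv2.INTER_CUBIC);b=cv2.resize(t["img"][100:420,130:420],(362,400))
cv2.imwrite("pics/w9.png",np.hstack([a,b])[...,::-1])
E
```

```text
23.9333 [0.3828 0.0641 0.0498] (np.float64(-78.49947411424705), array([-0.2426, -0.0493, -0.9689])) [-0.453   0.5198 -0.4571]
scene 0.77 [0.4181 0.0875 0.064 ]
scene 0.62 [0.4583 0.2975 0.064 ]
scene 0.6 [0.1322 0.2809 0.064 ]
wrist 0.96 [0.4099 0.0835 0.064 ]
```

>>> {"method": "drive_tool", "body": {"deltas": [[[0,0,0.7,-4,6,0,0],[0,0,0,-3,5,0,0],[0,0,0,0,0,0,0],[0,0,0,-1,0,-5,0],[0,0,0,0,0,-5,0],[0,0,0,0,0,-5,0],[0,0,0,0,0,-4,0],[0,0,0,0,0,-2,0],[0,0,0,0,0,0,0],[0,0,0,0,0,0,0]]]}}

```text
time_s: 24.97
eef_pos: [0.3746, 0.0776, 0.0277]
orientation: [-0.479, 0.615, -0.494, 0.385]
force: [0.4, 0.9, 0.7]
opening: -0.0001
```

```bash
python3 - <<'E'
from m import *
np.set_printoptions(precision=4,suppress=True,linewidth=160)
s=manip.state();print(s["time_s"],s["eef_pos"],heading(s),s["force"])
th=np.radians(192.2);ex=np.array([np.cos(th),np.sin(th)]);ey=np.array([-ex[1],ex[0]]);D=s["eef_pos"][:2]-[.5053,.1036];print("bed",D@ex,D@ey)
g=manip.grab_frame("scene");t=manip.grab_frame("wrist")
a=cv2.resize(g["img"][200:310,270:390],(436,400),interpolation=cv2.INTER_CUBIC);b=cv2.resize(t["img"][100:420,130:420],(362,400))
cv2.imwrite("pics/w9.png",np.hstack([a,b])[...,::-1])
E
```

```text
24.9667 [0.3746 0.0776 0.0277] (np.float64(-77.57332078732104), array([-0.2385, -0.0524, -0.9697])) [0.3831 0.8837 0.7348]
bed 0.13319231827179775 -0.0022243897292160515
```

View pics/w9.png

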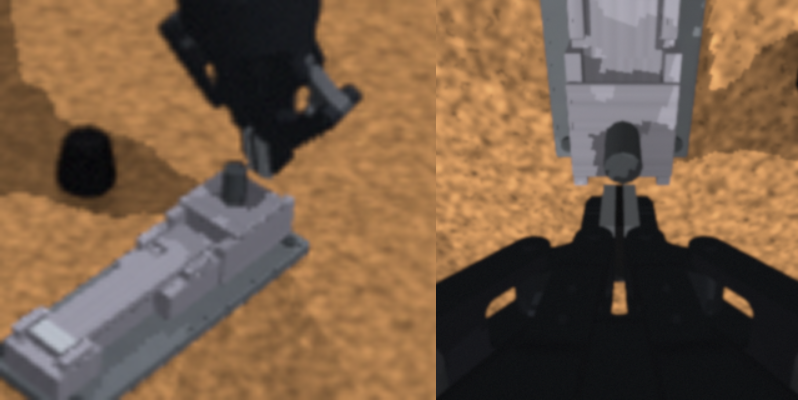

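Fingers are centred behind the knob on the keeper's +x side. Now I'll push it along the bed.

>>> {"method": "drive_tool", "body": {"deltas": [[[0,0,0,3.4,-1.2,0,0],[0,0,0,2.9,0.6,0,0],[0,0,0,2.9,0.6,0,0],[0,0,0,2.9,0.6,0,0],[0,0,0,2.9,0.6,0,0],[0,0,0,2.9,0.6,0,0],[0,0,0,2.9,0.6,0,0],[0,0,0,2.9,0.6,0,0],[0,0,0,2.9,0.6,0,0],[0,0,0,2.9,0.6,0,0]]]}}

```text
time_s: 25.9
eef_pos: [0.4015, 0.0811, 0.0283]
orientation: [-0.476, 0.618, -0.496, 0.383]
force: [-3.0, -0.0, 1.7]
opening: -0.0
```

```bash
cat > st.py <<'E'
from m import *
np.set_printoptions(precision=4,suppress=True,linewidth=160)
s=manip.state();print(s["time_s"],s["eef_pos"],heading(s),s["force"])
th=np.radians(192.2);ex=np.array([np.cos(th),np.sin(th)]);ey=np.array([-ex[1],ex[0]]);D=s["eef_pos"][:2]-[.5053,.1036];print("bed",D@ex,D@ey)
t=manip.grab_frame("wrist");X,Y,Z=holder_map(t,(60,330,150,420))
for p in manip.place_of("wrist","keeper_knob")[:2]:
    r,c=p["position"];w=at_z(t,r,c,.064)[:2]-[.5053,.1036];print("knob",p["confidence"],w@ex,w@ey)
k=(Z>37.5)&(Z<42.5)&(abs(Y)<20)&(X>20)&(X<125);print("plate x",np.percentile(X[k],[1,99]) if k.sum() else None)
E
python3 st.py
```

```text
25.9 [0.4015 0.0811 0.0283] (np.float64(-77.56597892696323), array([-0.2488, -0.0556, -0.967 ])) [-2.963  -0.0397  1.7413]
bed 0.10618816143055661 7.677761764414534e-05
knob 0.61 0.07851939028270549 0.0006170789582406532
plate x [56.2568 99.0933]
```

>>> {"method": "drive_tool", "body": {"deltas": [[[0,0,0,2.4,0.5,0,0],[0,0,0,2.4,0.5,0,0],[0,0,0,2.4,0.5,0,0],[0,0,0,2.4,0.5,0,0],[0,0,0,2,0.4,0,0],[0,0,0,2,0.4,0,0],[0,0,0,1.5,0.3,0,0],[0,0,0,1.5,0.3,0,0],[0,0,0,1,0.2,0,0],[0,0,0,1,0.2,0,0]]]}}

```text
time_s: 26.83
eef_pos: [0.4191, 0.0849, 0.0282]
orientation: [-0.474, 0.619, -0.497, 0.381]
force: [-5.1, -0.6, 3.4]
opening: -0.0001
```

```bash
python3 st.py
```

```text
26.8333 [0.4191 0.0849 0.0282] (np.float64(-77.56030803752122), array([-0.2549, -0.0572, -0.9653])) [-5.1373 -0.5921  3.3851]
bed 0.08822296771928465 7.820685908653359e-05
knob 0.68 0.0585848067868404 -0.0013009405993219805
plate x [38.2234 81.0763]
```

>>> {"method": "drive_tool", "body": {"deltas": [[[0,0,0,1.5,0.3,0,0],[0,0,0,1.5,0.3,0,0],[0,0,0,1.5,0.3,0,0],[0,0,0,1.5,0.3,0,0],[0,0,0,1.5,0.3,0,0],[0,0,0,1.5,0.3,0,0],[0,0,0,1.5,0.3,0,0],[0,0,0,1.5,0.3,0,0],[0,0,0,2,0.4,0,0],[0,0,0,2,0.4,0,0]]]}}

```text
time_s: 27.77
eef_pos: [0.4179, 0.0845, 0.0291]
orientation: [-0.461, 0.63, -0.503, 0.372]
force: [-6.5, -1.2, 3.8]
opening: -0.0001
```

```bash
python3 st.py
```

```text
27.7667 [0.4179 0.0845 0.0291] (np.float64(-77.45886915872903), array([-0.2912, -0.0689, -0.9542])) [-6.5077 -1.2379  3.7914]
bed 0.08943429521928825 0.00023153933834772777
knob 0.6 0.06005891547719044 -0.0010002979770087222
plate x [38.1769 80.6549]
```

>>> {"method": "drive_tool", "body": {"deltas": [[[0,0,0,4,0.8,0,0],[0,0,0,4,0.8,0,0],[0,0,0,4,0.8,0,0],[0,0,0,4,0.8,0,0],[0,0,0,0,0,0,0],[0,0,0,-4,-0.8,0,0],[0,0,0,-6,-1.2,0,0],[0,0,0,-6,-1.2,0,0],[0,0,0,-4,-1,8,0],[0,0,0,0,0,20,0]]]}}

```text
time_s: 28.7
eef_pos: [0.3969, 0.0793, 0.0563]
orientation: [-0.449, 0.639, -0.509, 0.363]
force: [0.1, 0.0, 0.5]
opening: -0.0001
```

>>> {"method": "drive_tool", "body": {"deltas": [[[0,0,0,0,0,20,0],[0,0,0,0,0,30,0],[0,0,0,0,0,30,0],[0,-1.5,0,10,-20,20,0],[0,-1.5,0,15,-25,20,0],[0,-1.5,0,15,-25,0,0],[0,-1.5,0,15,-25,0,0],[0,-1.5,0,15,-20,0,0],[0,-1.5,0,10,-10,0,0],[0,0,0,0,0,0,0]]]}}

```text
time_s: 29.53
eef_pos: [0.4817, -0.0506, 0.1939]
orientation: [-0.496, 0.603, -0.462, 0.421]
force: [-1.2, -0.1, -1.2]
opening: 0.0003
```

```bash
python3 - <<'E'
from m import *
np.set_printoptions(precision=1,suppress=True,linewidth=160)
s=manip.state();print(s["time_s"],s["eef_pos"]*1e3,s["force"])
f=manip.grab_frame("wrist");X,Y,Z=holder_map(f,(60,330,20,300))
k=(Z>36.5)&(Z<43)&(abs(Y)<12)&(X>20)&(X<125);print("plate x",np.percentile(X[k],[1,99]),k.sum())
k=(Z>57)&(Z<68)&(abs(Y)<14)&(X>30)&(X<125);print("knob",np.median(X[k]),np.median(Y[k]),k.sum())
for x0 in range(-62,48,10):
    k=(X>=x0)&(X<x0+10)&(abs(Y)<7);print(x0,np.percentile(Z[k],[10,50,90]))
for n in("wrist","top"):
  F=manip.grab_frame(n)
  for l,z in(("keeper_knob",.064),("iron_center",.006),("plain_center",.006),("loupe",0),("jar_lid",0),("driver",0)):
    for p in manip.place_of(n,l)[:3]: r,c=p["position"];print(n,l,round(p["confidence"],2),at_z(F,r,c,z)[:2]*1e3)
E
```

```text
29.5333 [481.7 -50.6 193.9] [-1.2 -0.1 -1.2]
plate x [38.4 81.3] 668
knob 59.37891561373752 0.8794580914279481 189Traceback (most recent call last):
  File "<stdin>", line 8, in <module>
    return _quantile_unchecked(
        a, q, axis, out, overwrite_input, method, keepdims, weights)
    return _ureduce(a,
                    func=_quantile_ureduce_func,
    ...<5 lines>...
                    overwrite_input=overwrite_input,
                    method=method)
    r = func(a, **kwargs)
    result = _quantile(arr,
                       quantiles=q,
    ...<2 lines>...
                       out=out,
                       weights=wgt)
    slices_having_nans = np.isnan(arr[-1, ...])
                                  ~~~^^^^^^^^^
IndexError: index -1 is out of bounds for axis 0 with size 0
```

```bash
python3 - <<'E'
from m import *
np.set_printoptions(precision=1,suppress=True,linewidth=160)
f=manip.grab_frame("wrist");X,Y,Z=holder_map(f,(0,330,0,320))
for x0 in range(-62,38,10):
    k=(X>=x0)&(X<x0+10)&(abs(Y)<7);print(x0,np.percentile(Z[k],[10,50,90]) if k.sum() else None)
k=(Z>30.5)&(Z<35.5)&(abs(Y)<13.2)&(abs(X)<37);print("iron y",np.percentile(Y[k],[1,99]),"x min",np.percentile(X[(Z>31)&(Z<35.5)&(abs(Y)<11)&(X>-75)&(X<30)],1))
F=manip.grab_frame("top")
for l,z in(("keeper_knob",.064),("plain_center",.006),("loupe",0),("jar_lid",0),("driver",0)):
    for p in manip.place_of("top",l)[:3]: r,c=p["position"];print(l,round(p["confidence"],2),at_z(F,r,c,z)[:2]*1e3)
s=manip.state();print(s["time_s"],s["force"])
manip.finish_job()
E
```

```text
-62 [26.2 27.6 33.3]
-52 [32.8 33.7 34.8]
-42 [32.3 33.4 34.5]
-32 [32.3 33.2 34.3]
-22 [32.4 33.1 34.1]
-12 [32.2 33.3 34.2]
-2 [32.1 33.2 34.2]
8 [32.3 33.1 34.1]
18 [32.4 33.3 34.2]
28 [32.2 33.2 34.1]
iron y [-11.8  12.1] x min -52.22334779283014
keeper_knob 0.71 [131.1 277.1]
keeper_knob 0.66 [455.2 303. ]
keeper_knob 0.54 [430.2  89.3]
plain_center 0.88 [ 477.2 -195.4]
plain_center 0.44 [509.6 106.1]
jar_lid 0.65 [ 523.1 -387.8]
driver 0.87 [ 523.6 -397.9]
29.9333 [-0.2 -0.   0.6]
the job is handed in; nothing more can be done
```

The notched iron is lying flat in the grey holder with its notch over the pin, and the keeper is fully home. I handed the job in at about 30 s on the robot's clock.

**Placing the iron:** I found the pin in the wrist camera's depth picture at about bed x = +41. The iron went straight down over it, stopped at bed height and rose no further when pressed. The arm pushed the keeper on its knob until it stopped moving.

**Last checks:**
- **Iron:** its top reads about 33.3 mm along its whole visible length. The bare bed reads about 27.3, so it is fully down, centred across the bed at about y = 0.
- **Keeper:** the plate spans bed x = 38 to 81, so the knob is at about 60, which is fully home. Harder pushes did not move it.
- **Bystanders:** the top camera found the plain iron and the screwdriver within a few mm of where they started. It did not report the loupe or the jar lid in this last check, so their places are not confirmed. The arm never went near the jar lid and only passed well above the loupe.

**What disagreed:** the reported fingertip height was about 20 mm too low compared with the real tips. My first three closings went over the top of the iron without touching it, and I found the right height by going lower in steps.

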